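# Release the wide tea tin from the lever chute

### The job

At this tea-ware packing bench, send the wider of the two tea tins waiting in the chute down to its end stop: with a fingertip press down the wooden paddle of the rocking lever on that tin's lane, so that the other end lifts the gate, keep it down until the tin has rolled through, then let the lever come back up so that the gate closes behind the tin and take the hand away. Leave the other lane's lever and tin as they are, do not touch a tin or a gate with the robot, and do not shift the things standing around.

Things in the scene. Friction and masses are not known exactly. Their poses are not given: they have to be found in the camera images.
- chute: Fixed plywood two-lane chute, base 285 x 190 mm (x -100 to +185 mm). Origin on the table top; x points downhill along the lanes (to the robot's right, within 20 degrees), y away from the robot, z up. Lane centres at y = +55 mm (far) and -55 mm (near), 55 mm wide, side walls 18 mm high; 8 degree slope, end stop's face at x = +175 mm, where the floor is 14 mm above the table (27 mm at the gate).
- paddle_far (a point): Centre of the top face of the far lever's wooden paddle (42 mm along the lever, 34 wide, 10 thick), at chute x = -110 mm with nothing below. At rest 148 mm above the table, tilted 0.3 rad, uphill end higher; pressed right down it sinks almost straight, to about 91 mm, tilted 0.3 rad the other way. The two paddles are 110 mm apart.
- paddle_near (a point): The same point on the near lane's lever.
- lever_far (a joint): Angle of the far lane's lever (rad): 0 at rest, gate closed; grows as the paddle is pressed, stop at 0.62. Hinge at chute x = -20 mm, 115 mm above the table, between steel posts 126 mm tall; paddle 95 mm from it. A spring returns it; pressing takes about 2 N at first, 3.5 N at the stop. The wide tin passes below the gate from about 0.45 rad.
- lever_near (a joint): The same for the near lane's lever.
- gate_far: Aluminium gate blade, 44 mm wide and 36 mm high, hung by a strap from the downhill end of the far lane's lever. Origin at the strap's top on the lever, 115 mm above the table at chute x = +80 mm when closed; the blade's lower edge is 83 mm below it. It rises with the lever and swings downhill.
- gate_near: The same on the near lane's lever.
- tin_wide: The wider tea tin: plain metal cylinder, 44 mm in diameter, 52 mm long, 0.08 to 0.17 kg, lying across its lane against the uphill side of that lane's gate (either lane). Origin at its centre, y along its axis. It rolls down by itself once its gate is up and rests against the end stop, centre at chute x = +153 mm.
- tin_slim: The slimmer tea tin: the same plain metal, 30 mm in diameter, 52 mm long, lying against the gate of the other lane. Origin at its centre, y along its axis. It stays there.
- teacup: Bystander: loose clay cup, 60 mm wide, 42 mm tall, standing just uphill of the paddles. Origin at the centre of its underside.
- bowl: Bystander: loose white bowl, 72 mm wide, 32 mm tall, beside the far lane. Origin at the centre of its underside.
- spare_tin: Bystander: a loose wide tin standing upright on the table, 44 mm wide, 52 mm tall, beyond the far paddle; not one of the two in the chute. Origin at the centre of its underside.
- teapot: Bystander: loose red clay teapot, 132 mm over spout and handle, 77 mm tall, to the right of the chute. Origin at the centre of its underside.
- teapot_dark: Bystander: loose dark clay teapot, 112 mm over spout and handle, 65 mm tall, to the left of the chute. Origin at the centre of its underside.
- caddy: Bystander: loose clay jar, 70 mm wide, 95 mm tall, right of the chute. Origin at the centre of its underside.
- brush: Bystander: loose brush, 160 mm long, lying to the left. Origin at the centre of its underside.
Not all that is in view belongs to the job. Leave any green or orange look-alike of the tin_slim alone.

How it is judged:
By the outcome, as a careful person would: the job done as asked, in the order asked, and still so for the second after the job is handed in, with the robot touching nothing.
It also fails if it takes over 38 s, if anything falls off the work surface, if the arm or the gripper's body presses on something with over 40 N, if the wrist force passes 120 N, or if a joint passes its speed limit or range.

### The arm

A 7-joint arm with a two-finger parallel gripper is mounted at the origin on the work surface. World frame = base frame: x ahead of the robot, y to its left, z up, the work surface at z = 0. Lengths are in m, angles in degrees, forces in N, time in s.
With the tool pointing down it reaches from about 0.35 to 0.9 m from the base axis. Payload 8.1 kg.
Tool frame: the origin (TCP) lies at the very end of the fingers, on their centre line; the grasp point (between the pads) lies 19 mm behind it (arm.grip_point_offset is the z of the grasp point in the tool frame, in m); z points along the fingers, y is the direction in which the jaws open and shut (so a half turn about z gives the same grasp; the last joint's range is limited). The gripper opens to 92 mm and grips with 3 to 60 N. Pads are 19 mm wide; open, the fingers measure 130 mm over their backs; the gripper's body (75 mm by 190 mm) begins 47 mm behind the grasp point.
Start: joints at [-72.456, 24.895, 1.432, 90.138, -0.665, 64.973, -4.303], TCP at [0.248, 0.574, 0.191] pointing down, gripper open.
Joint ranges: [-149.89, 149.89], [-25.12, 119.58], [-72.63, 75.52], [4.76, 147.25], [-75.54, 255.54], [6.69, 114.76], [-157.13, 157.13]. Speed limits (degrees/s): [127.2, 127.2, 172.46, 172.46, 180, 180, 180].

### API

Orientations are given as [roll, pitch, yaw] about the fixed x, y, z axes, in that order (R = Rz(yaw) Ry(pitch) Rx(roll)).
In Python, from workcell import arm gives the robot as it stands.
- The arm moves only by the tool jog_arm, never from a script. Its arguments are lists of equal length, an entry for each row: "delta_pos": the shift along the tool's x, y, z in m, a list of three; "dr": the turn, a rotation vector about the tool's x, y, z in rad, a list of three; "hand": the closure in counts, from 0 (fully open) to 255 (shut). A call has 1 to 12 rows; each row is the pose to reach, as a shift and turn from the pose commanded when the call began, along the tool's axes at that moment; what a row does not reach only later rows make up. A row lasts 1/10 s, in which the tool goes at most 50 mm and 8.59 degrees, less where a joint would pass 70% of its speed; a pose out of reach is approached as far as the arm can. A call with a gripper value outside its range is refused whole. The fingers move at their own pace and stop on an object; the grip force is fixed at half the most. Time passes only in rows, so rows that repeat a pose let the fingers close. It gives the time, the measured TCP pose, the force and the opening at its end, in the units of the state.
- arm.sense(): the state, without advancing time (a new reading comes with each control period).
- arm.snapshot(name): name is "scene" or "top" or "wrist"; returns (picture, depth): 384x512x3 uint8, red, green, blue; 384x512 float32, m along the optical axis (not along the pixel's ray), 0 where there is no reading.
- arm.camera_params(name): a dict with "intrinsics" (3x3 intrinsics, pixels), "cam_to_world" (4x4, takes a point from camera to world coordinates); the wrist camera has in their place "T_tool_cam" (4x4, takes a point from camera to tool coordinates, whose origin is the TCP and whose axes are the flange's). Camera axes: x right, y up, looking along -z (the intrinsics and any distortion apply to the point x, -y, -z); pixel columns grow to the right and rows downward; lengths in m; the calibration is good to about 2 mm. A picture is of the moment at which its call begins: read the wrist's pose just before it. camera_params takes no time and is no camera call.
- arm.hand_in(): hands the job in, once; it reports no verdict.
The state is a dict: "clock": time; "qpos": joint angles; "qd": joint speeds; "joint_efforts": joint torques, N m; "tool_pos": TCP position; "orientation": TCP orientation; "contact_force": force on the tool from outside, world axes, zero at the start; "wrist_torque": the same for the moment, N m; "grip_width": finger opening in m.
Only numpy, scipy, OpenCV 4.12 (cv2) and the standard library are available. Lean on these libraries where they do the work, as an engineer would, in place of code of your own. Each camera call takes 0.05 s, during which the arm holds its last target.

## Working session

There is one attempt and no reset: what is moved stays moved. The work goes in short steps, Python scripts to look and compute and a tool call to move; the robot and the scene stay as the last step left them, time stands still between calls to the robot, and variables do not carry over. Pictures are saved under pics/ and viewed, and the job is handed in when it is done.

Besides the shell and the picture viewer there is one more tool, called after "Emit:" as name(argument=value, ...), one argument or row to a line, values as JSON. jog_arm: Moves the arm, as the interface text tells. Its arguments: {"type":"object","properties":{"delta_pos":{"type":"array","items":{"type":"array","items":{"type":"number"}}},"dr":{"type":"array","items":{"type":"array","items":{"type":"number"}}},"hand":{"type":"array","items":{"type":"number"}}},"required":["delta_pos","dr","hand"]}

```bash
ls; mkdir -p pics
python3 - <<'E'
from workcell import arm
import cv2,numpy as np
print(arm.sense())
for n in("scene","top"):
    p,d=arm.snapshot(n); cv2.imwrite(f"pics/{n}0.png",p[:,:,::-1]); np.savez(f"{n}0.npz",p=p,d=d)
    c=arm.camera_params(n); print(n,c)
print(arm.camera_params("wrist"),arm.grip_point_offset)
E
```

```text
pics
{'clock': 0.0, 'qpos': array([-72.45434668,  24.93666841,   1.43064872,  90.18867091,
        -0.66489602,  64.97078099,  -4.30160297]), 'qd': array([ 0.07822524,  0.03639118, -0.07827145, -0.07173962,  0.1335686 ,
       -0.0094222 , -0.09922674]), 'joint_efforts': array([ 4.50824182e-04, -6.67833924e+01,  9.85170454e-01, -3.14460254e+01,
       -6.06646598e-02,  4.27353778e-02,  1.41910205e-04]), 'tool_pos': array([0.24829436, 0.57296616, 0.18974551]), 'orientation': array([-1.79912527e+02,  7.69305766e-03,  1.56573187e+02]), 'contact_force': array([-0.54044212,  0.05153751, -0.29568009]), 'wrist_torque': array([-0.01758571,  0.00840199,  0.02072124]), 'grip_width': 0.09210433131086328}
scene {'intrinsics': array([[404.06092744,   0.        , 251.96050957],
       [  0.        , 404.06092744, 190.64875226],
       [  0.        ,   0.        ,   1.        ]]), 'cam_to_world': array([[ 0.57787176, -0.61245368,  0.53941145,  1.23897452],
       [ 0.81609304,  0.42755807, -0.38882676, -0.49519998],
       [ 0.00750866,  0.66490194,  0.74689292,  1.0347935 ],
       [ 0.        ,  
[... 406 characters left out ...]
  [ 1.72555040e-04,  1.75521140e-01,  9.84475647e-01,
         1.16494747e+00],
       [ 0.00000000e+00,  0.00000000e+00,  0.00000000e+00,
         1.00000000e+00]])}
{'intrinsics': array([[270.64980863,   0.        , 250.5555981 ],
       [  0.        , 270.64980863, 190.08714676],
       [  0.        ,   0.        ,   1.        ]]), 'T_tool_cam': array([[-3.79020674e-04,  9.51694985e-01,  3.07044806e-01,
         8.31080324e-02],
       [ 9.99998832e-01,  8.15259887e-04, -1.29251011e-03,
         7.37075457e-04],
       [-1.48039670e-03,  3.07043957e-01, -9.51694182e-01,
        -1.94485842e-01],
       [ 0.00000000e+00,  0.00000000e+00,  0.00000000e+00,
         1.00000000e+00]])} -0.0188
```

View pics/scene0.png

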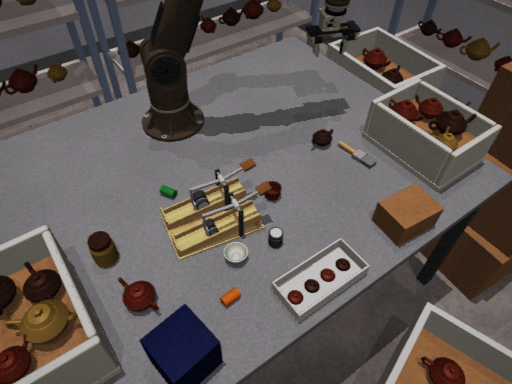

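View pics/top0.png

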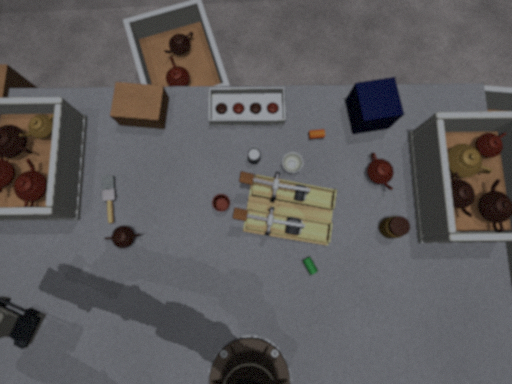

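The scene view (512x384) shows the chute with paddles at about (248,165) for the near lane and (264,188) for the far lane. The tins are at about (201,200) near and (211,228) far. In the top view the paddles are at (240,214) near and (246,178) far, and the tins at (293,228) near and (300,196) far. I'll check the tins in close crops and measure them.

```bash
cat > h.py <<'E'
import numpy as np
from workcell import arm
def pt(n,u,v,dep):
    c=arm.camera_params(n);K=c["intrinsics"];T=c["cam_to_world"]
    r=np.array([(u-K[0,2])/K[0,0],-(v-K[1,2])/K[1,1],-1])
    return (T@np.append(r*dep,1))[:3]
def ray(n,u,v,z):
    c=arm.camera_params(n);K=c["intrinsics"];T=c["cam_to_world"]
    r=T[:3,:3]@np.array([(u-K[0,2])/K[0,0],-(v-K[1,2])/K[1,1],-1]);o=T[:3,3]
    return o+r*(z-o[2])/r[2]
E
python3 - <<'E'
import numpy as np,cv2
from h import *
for n,(x0,y0,w,h) in {"scene":(150,150,140,105),"top":(205,145,140,105)}.items():
    z=np.load(n+"0.npz");p=z["p"];d=z["d"]
    c=cv2.resize(p[y0:y0+h,x0:x0+w,::-1],None,fx=5.7,fy=5.7,interpolation=cv2.INTER_CUBIC);cv2.imwrite(f"pics/{n}_crop.png",c)
    hsv=cv2.cvtColor(p,cv2.COLOR_RGB2HSV)
    m=((hsv[...,0]>3)&(hsv[...,0]<14)&(hsv[...,1]>120)&(hsv[...,2]>70)).astype(np.uint8)
    nn,l,s,ce=cv2.connectedComponentsWithStats(m)
    for i in range(1,nn):
        u,v=ce[i]
        if s[i,4]>25 and x0<u<x0+w and y0<v<y0+h:
            D=np.median(d[l==i]); print(n,s[i],ce[i],hsv[l==i].mean(0),pt(n,u,v,D),ray(n,u,v,.148))
E
```

```text
scene [240 158  15  12  98] [247.2755102  163.96938776] [ 12.28571429 169.67346939 119.25510204] [0.49868243 0.01923021 0.14743158] [0.49915664 0.01890068 0.148     ]
scene [256 181  16  14 122] [263.12295082 187.47540984] [ 12.2295082  170.03278689 117.85245902] [0.60662652 0.00125031 0.14722797] [0.60717655 0.00081849 0.148     ]
top [240 173  13  11  77] [246.27272727 177.98701299] [ 12.58441558 135.46753247  99.80519481] [6.03824674e-01 4.28147404e-04 1.48852647e-01] [6.04009779e-01 4.40253159e-04 1.48000000e-01]
top [216 198  12  12  90] [221.51111111 203.88888889] [  4.75555556 137.83333333  91.28888889] [0.54713976 0.0859867  0.00601663] [0.52705945 0.07373731 0.148     ]
top [234 209  12  11  81] [239.81481481 213.98765432] [ 12.69135802 137.09876543  99.9382716 ] [0.49666566 0.02014332 0.1484507 ] [0.49671595 0.02015845 0.148     ]
```

View pics/scene_crop.png

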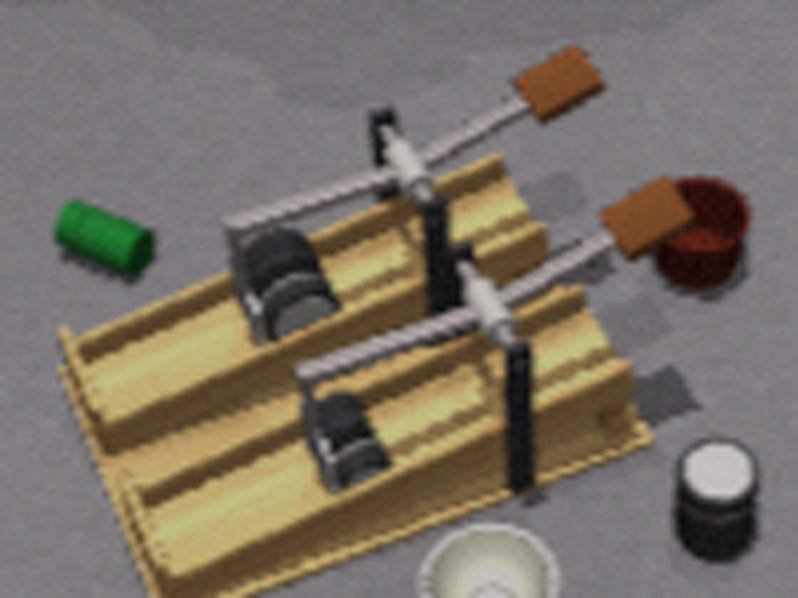

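View pics/top_crop.png

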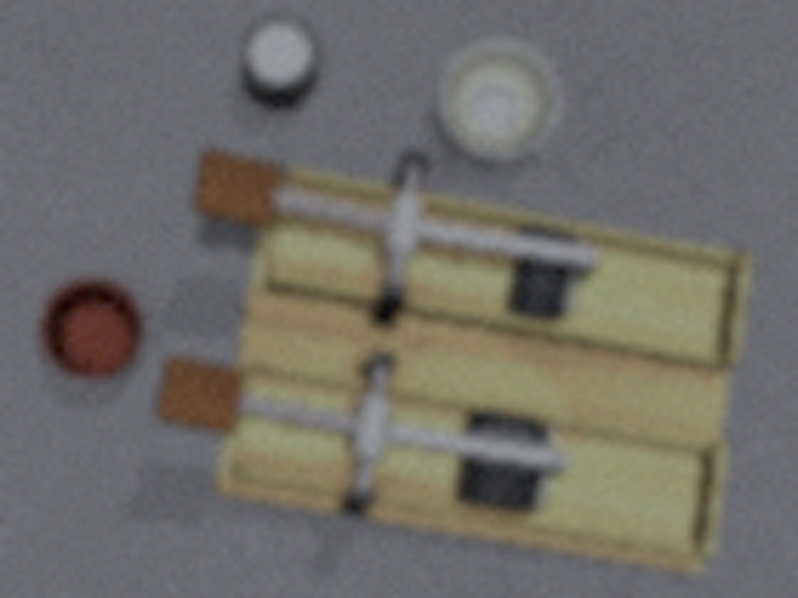

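The crops show the near-lane tin is clearly wider. In the top crop it spans about 80 px along the lane, against about 58 px for the far one. Things that could be mistaken for it:
- **Near-lane tin:** top (293,228), the one I want.
- **Far-lane slim tin:** top (300,196).
- **Green look-alike:** top (310,265).
- **Orange look-alike:** top (317,133).
- **Spare tin:** top (254,156).

The two cameras put the near paddle at (0.498, 0.0195, 0.148). The spacing to the far paddle measures 109 mm against the given 110.

Next I'll work out the approach move. The fingers will be closed, with the jaw axis along the lever so the gripper body stays clear of the far paddle.

```bash
cat >> h.py <<'E'
from scipy.spatial.transform import Rotation as Ro
def go(pos,yaw):
    s=arm.sense();R=Ro.from_euler("xyz",s["orientation"],degrees=True);T=Ro.from_euler("xyz",[180,0,yaw],degrees=True)
    d=R.inv().apply(np.array(pos)-s["tool_pos"]);r=(R.inv()*T).as_rotvec()
    print("from",s["tool_pos"].round(4),"delta",d.round(4),"dr",r.round(4),"F",s["contact_force"].round(2))
E
python3 - <<'E'
from h import *
z=np.load("top0.npz");
xc=np.array([-.174,-.985]);yc=np.array([.985,-.174]);P=np.array([.498,.0195]);O=P+.110*xc+.055*yc
# tin widths along lane from top image: dark pixels in lane
import cv2
g=cv2.cvtColor(z["p"],cv2.COLOR_RGB2HSV)
for lane in(-.055,.055):
    best=[]
    for v in range(175,245):
        for u in range(255,335):
            q=ray("top",u,v,.045)[:2]-O
            x,y=q@xc,q@yc
            if abs(abs(y-lane)-.015)<.007 and g[v,u,2]<75 and 0<x<.09 and g[v,u,1]<80: best.append(x)
    print(lane,len(best),np.percentile(best,[3,50,97]).round(4))
print("O",O)
go([.498,.0215,.195],170)
E
```

```text
Traceback (most recent call last):
  File "h.py", line 8, in ray
    c=arm.camera_params(n);K=c["intrinsics"];T=c["cam_to_world"]
ValueError: time passes only in moves, steps and waits
```

```bash
sed -i 's/^def pt/_C={}\ndef cp(n):\n    if n not in _C:_C[n]=arm.camera_params(n)\n    return _C[n]\ndef pt/; s/c=arm.camera_params(n)/c=cp(n)/' h.py
python3 - <<'E'
from h import *
z=np.load("top0.npz");
xc=np.array([-.174,-.985]);yc=np.array([.985,-.174]);P=np.array([.498,.0195]);O=P+.110*xc+.055*yc
import cv2
g=cv2.cvtColor(z["p"],cv2.COLOR_RGB2HSV)
for lane in(-.055,.055):
    best=[]
    for v in range(175,245):
        for u in range(255,335):
            q=ray("top",u,v,.045)[:2]-O
            x,y=q@xc,q@yc
            if abs(abs(y-lane)-.015)<.007 and g[v,u,2]<75 and 0<x<.09 and g[v,u,1]<80: best.append(x)
    print(lane,len(best),np.percentile(best,[3,50,97]).round(4))
print("O",O)
go([.498,.0215,.195],170)
E
```

```text
-0.055 75 [0.0378 0.0575 0.0768]
0.055 38 [0.051  0.064  0.0774]
O [ 0.533035 -0.09842 ]
from [0.2483 0.573  0.1898] delta [-0.4484 -0.4068 -0.0045] dr [-0.0014 -0.     -0.2343] F [ 0.32 -0.71  0.12]
```

The measured lane lengths (about 40 mm near, 27 mm far) confirm the wide tin is in the near lane. I'll move across, with the height raised first.

Emit:
jog_arm(
  delta_pos=[
    [-0.02,-0.018,-0.03],
    [-0.05,-0.045,-0.04],
    [-0.08,-0.073,-0.04],
    [-0.11,-0.1,-0.04],
    [-0.14,-0.127,-0.04],
    [-0.17,-0.154,-0.04],
    [-0.2,-0.181,-0.04],
    [-0.23,-0.209,-0.04],
    [-0.26,-0.236,-0.04],
    [-0.29,-0.263,-0.04],
    [-0.32,-0.29,-0.04],
    [-0.34,-0.308,-0.04],
  ],
  dr=[
    [0,0,0],
    [0,0,-0.02],
    [0,0,-0.04],
    [0,0,-0.06],
    [0,0,-0.08],
    [0,0,-0.1],
    [0,0,-0.12],
    [0,0,-0.15],
    [0,0,-0.18],
    [0,0,-0.2],
    [0,0,-0.22],
    [0,0,-0.234],
  ],
  hand=[255,255,255,255,255,255,255,255,255,255,255,255],
)

```text
clock: 1.3
tool_pos: [0.4387, 0.1526, 0.2304]
orientation: [-180.0, 0.0, 169.9]
contact_force: [0.3, 0.6, -0.2]
grip_width: 0.0019
```

Run:
```python
from h import *
go([.498,.0215,.2],170); print(arm.sense()["grip_width"],arm.sense()["clock"])
```

```text
from [0.4387 0.1526 0.2304] delta [-0.0815 -0.1186  0.0305] dr [-0.0007  0.0001 -0.0021] F [ 0.31  0.56 -0.21]
0.0019139727450045035 1.3
```

Emit:
jog_arm(
  delta_pos=[
    [-0.018,-0.027,0.0],
    [-0.037,-0.054,0.0],
    [-0.056,-0.081,0.0],
    [-0.073,-0.106,0.005],
    [-0.0815,-0.1186,0.02],
    [-0.0815,-0.1186,0.03],
    [-0.0815,-0.1186,0.03],
  ],
  dr=[
    [0,0,0],
    [0,0,0],
    [0,0,0],
    [0,0,0],
    [0,0,0],
    [0,0,0],
    [0,0,0],
  ],
  hand=[255,255,255,255,255,255,255],
)

```text
clock: 2.0
tool_pos: [0.4962, 0.025, 0.199]
orientation: [-179.9, -0.2, 170.0]
contact_force: [-1.4, 0.3, -0.3]
grip_width: 0.0003
```

Run:
```python
from h import *
import cv2
go([.498,.0215,.16],170)
for n in("wrist","scene"):
    p,d=arm.snapshot(n); 
    if n=="scene":p=cv2.resize(p[110:260,150:350],None,fx=4,fy=4,interpolation=2)
    cv2.imwrite(f"pics/{n}1.png",p[:,:,::-1])
```

```text
from [0.4962 0.025  0.199 ] delta [-0.0025 -0.0031  0.039 ] dr [-0.0009 -0.0032 -0.0007] F [-1.35  0.27 -0.32]
```

View pics/wrist1.png

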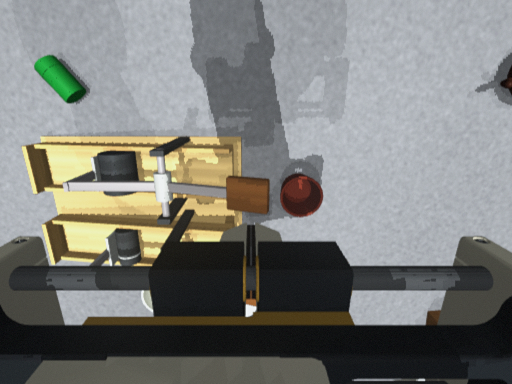

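View pics/scene1.png

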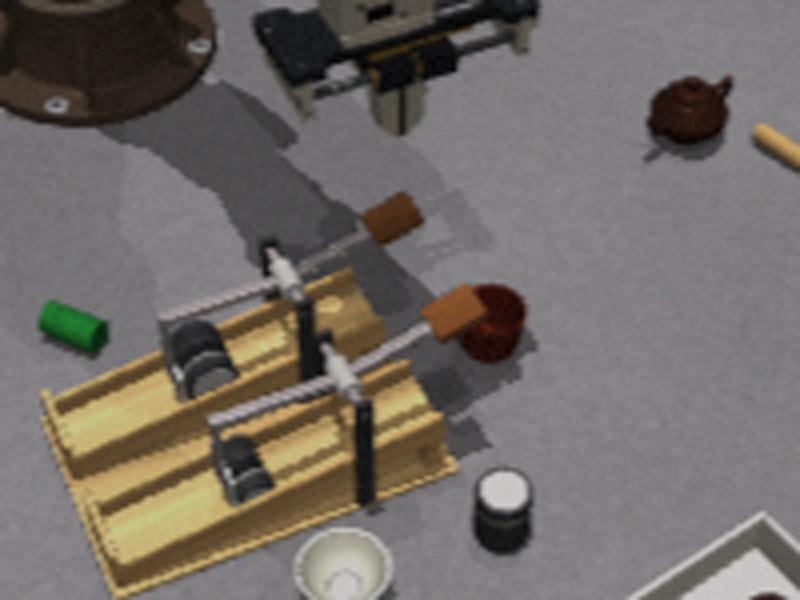

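The wrist view shows the near paddle at (248,194), just ahead of the fingers, with the cup at (301,194). In the scene crop the fingertip is at (402,130), above the near paddle at (392,218). I'll check both against the calibration before pressing.

Run:
```python
from h import *
s=arm.sense();c=arm.camera_params("wrist");K=c["intrinsics"];W=np.eye(4);W[:3,:3]=Ro.from_euler("xyz",s["orientation"],degrees=True).as_matrix();W[:3,3]=s["tool_pos"]
T=W@c["T_tool_cam"];u,v=248,194
r=T[:3,:3]@np.array([(u-K[0,2])/K[0,0],-(v-K[1,2])/K[1,1],-1]);o=T[:3,3]
print(o+r*(.148-o[2])/r[2], ray("scene",250.5,142.5,s["tool_pos"][2]),s["tool_pos"])
go([.499,.020,.16],170)
```

```text
[0.49752769 0.02427409 0.148     ] [0.47110295 0.05066838 0.20043255] [0.49708863 0.0259047  0.20043255]
from [0.4971 0.0259 0.2004] delta [-0.0029 -0.0055  0.0404] dr [ 0.0001 -0.001   0.0011] F [0.46 0.06 0.77]
```

The wrist view agrees with the paddle position to about 5 mm. My fingertip pixel in the scene view disagrees with the TCP by about 36 mm, so I'll check that before pressing.

Run:
```python
from h import *
import cv2
s=arm.sense();p,d=arm.snapshot("scene")
def proj(P):
    c=cp("scene");T=np.linalg.inv(c["cam_to_world"]);q=T@np.append(P,1);K=c["intrinsics"]
    return K[0,2]+K[0,0]*q[0]/-q[2],K[1,2]-K[1,1]*q[1]/-q[2]
t=s["tool_pos"]
pp=[proj(t+[0,0,h]) for h in(0,.019,.04,.066)];print(np.round(pp,1))
x0,y0=215,105
im=cv2.resize(p[y0:y0+75,x0:x0+80],None,fx=8,fy=8,interpolation=2)[:,:,::-1].copy()
im=cv2.convertScaleAbs(im,alpha=1.6,beta=20)
for u,v in pp: cv2.circle(im,(int((u-x0+.5)*8),int((v-y0+.5)*8)),3,(0,0,255),-1)
cv2.imwrite("pics/tip.png",im)
for v in range(135,156,2):print(v,[pt("scene",u,v,d[v,u]).round(3).tolist() for u in (249,252)])
```

```text
[[248.8 150.3]
 [248.8 145.6]
 [248.8 140.3]
 [248.8 133.5]]
135 [[0.507, 0.02, 0.27], [0.51, 0.028, 0.268]]
137 [[0.505, 0.021, 0.262], [0.506, 0.031, 0.257]]
139 [[0.507, 0.02, 0.256], [0.508, 0.03, 0.251]]
141 [[0.506, 0.021, 0.247], [0.51, 0.028, 0.246]]
143 [[0.506, 0.02, 0.239], [0.291, 0.186, -0.002]]
145 [[0.294, 0.17, -0.002], [0.298, 0.181, -0.004]]
147 [[0.304, 0.163, -0.001], [0.31, 0.172, -0.001]]
149 [[0.314, 0.156, 0.0], [0.321, 0.165, 0.001]]
151 [[0.327, 0.147, 0.005], [0.328, 0.16, -0.001]]
153 [[0.325, 0.148, -0.007], [0.336, 0.154, -0.002]]
155 [[0.342, 0.136, 0.001], [0.342, 0.15, -0.006]]
```

View pics/tip.png

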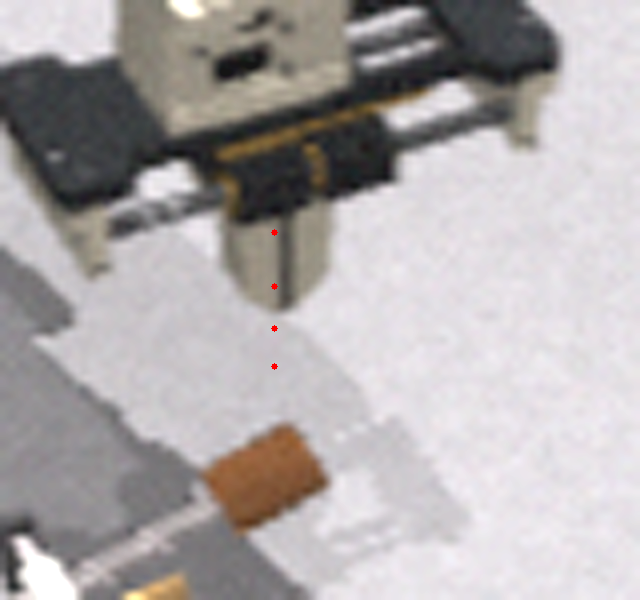

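Run:
```python
from h import *
import cv2
s=arm.sense();R=Ro.from_euler("xyz",s["orientation"],degrees=True)
p,d=arm.snapshot("scene")
x0,y0=200,90
pts=[]
for v in range(90,150):
    for u in range(195,300):
        if d[v,u]>0:
            q=pt("scene",u,v,d[v,u])
            if q[2]>.19: pts.append(np.append(R.inv().apply(q-s["tool_pos"]),[u,v]))
P=np.array(pts)
# lowest point per tool-y bin (tool z largest)
for y in np.arange(-.12,.121,.01):
    k=P[abs(P[:,1]-y)<.005]
    if len(k): i=k[:,2].argmax();print(round(y,3),k[i].round(3))
p,d=arm.snapshot("wrist");c=arm.camera_params("wrist");K=c["intrinsics"];T=c["T_tool_cam"]
print("wrist")
for u in(235,242,250,258,265):
  print(u,[(v,(T@np.append(np.array([(u-K[0,2])/K[0,0],-(v-K[1,2])/K[1,1],-1])*d[v,u],1))[:3].round(3).tolist()) for v in(225,230,236,241)])
```

```text
-0.1 [-7.00e-03 -9.60e-02 -1.36e-01  2.18e+02  1.25e+02]
-0.09 [-1.60e-02 -8.60e-02 -1.00e-01  2.23e+02  1.36e+02]
-0.08 [-3.50e-02 -8.30e-02 -1.03e-01  2.27e+02  1.39e+02]
-0.07 [-3.20e-02 -7.50e-02 -1.15e-01  2.29e+02  1.34e+02]
-0.06 [-2.80e-02 -5.50e-02 -1.12e-01  2.35e+02  1.32e+02]
-0.05 [-2.80e-02 -5.20e-02 -1.15e-01  2.36e+02  1.31e+02]
-0.04 [-3.10e-02 -4.40e-02 -1.14e-01  2.39e+02  1.31e+02]
-0.03 [ 2.00e-03 -3.00e-02 -9.60e-02  2.39e+02  1.28e+02]
-0.02 [ 3.00e-03 -1.80e-02 -4.90e-02  2.43e+02  1.39e+02]
-0.01 [-8.00e-03 -7.00e-03 -3.90e-02  2.48e+02  1.43e+02]
-0.0 [-4.00e-03  2.00e-03 -3.60e-02  2.50e+02  1.42e+02]
0.01 [-1.00e-02  6.00e-03 -3.90e-02  2.52e+02  1.42e+02]
0.02 [-1.00e-02  1.50e-02 -5.10e-02  2.55e+02  1.38e+02]
0.03 [-3.80e-02  2.60e-02 -1.10e-01  2.63e+02  1.27e+02]
0.04 [-2.90e-02  3.60e-02 -1.14e-01  2.65e+02  1.23e+02]
0.05 [-2.90e-02  4.90e-02 -1.13e-01  2.69e+02  1.22e+02]
0.06 [ 2.60e-02  6.40e-02 -1.12e-01  2.65e+02  1.10e+02]
0.07 [ 2.60e-02  7.30e-02 -1.13e-01  2.68e+02  1.09e+02]
0.08 [-3.30e-02  8.30e-02 -1.01e-01  2.80e+02  1.23e+02]
0.09 [-3.30e-02  8.60e-02 -1.07e-01  2.81e+02  1.21e+02]
0.1 [ 2.00e-02  9.50e-02 -1.41e-01  2.76e+02  1.00e+02]
wrist
235 [(225, [-0.101, -0.023, 0.196]), (230, [0.01, -0.009, -0.047]), (236, [0.01, -0.008, -0.055]), (241, [0.01, -0.008, -0.061])]
242 [(225, [0.01, -0.005, -0.04]), (230, [0.01, -0.004, -0.047]), (236, [0.01, -0.004, -0.055]), (241, [0.01, -0.004, -0.06])]
250 [(225, [0.009, 0.0, -0.038]), (230, [0.009, 0.0, -0.044]), (236, [0.008, 0.0, -0.051]), (241, [0.009, 0.0, -0.059])]
258 [(225, [0.01, 0.005, -0.04]), (230, [0.01, 0.005, -0.047]), (236, [0.01, 0.005, -0.054]), (241, [0.01, 0.005, -0.06])]
265 [(225, [-0.103, 0.024, 0.2]), (230, [0.01, 0.009, -0.047]), (236, [0.01, 0.009, -0.055]), (241, [0.01, 0.009, -0.06])]
```

Both cameras agree that the visible fingertip lies about 36 mm behind the reported TCP (tool z ≈ -0.036), and the gripper body is shifted by the same amount. So contact may come with the TCP anywhere from 0.152 down to about 0.116. I'll descend slowly and watch the force.

Emit:
jog_arm(
  delta_pos=[
    [-0.001,-0.003,0.01],
    [-0.002,-0.005,0.02],
    [-0.002,-0.005,0.03],
    [-0.002,-0.005,0.04],
    [-0.002,-0.005,0.04],
  ],
  dr=[
    [0,0,0],
    [0,0,0],
    [0,0,0],
    [0,0,0],
    [0,0,0],
  ],
  hand=[255,255,255,255,255],
)

```text
clock: 2.75
tool_pos: [0.4975, 0.0194, 0.1587]
orientation: [-179.9, -0.2, 170.0]
contact_force: [0.0, -0.0, -0.2]
grip_width: 0.0004
```

Emit:
jog_arm(
  delta_pos=[
    [0,0,0.004],
    [0,0,0.008],
    [0,0,0.012],
    [0,0,0.015],
    [0,0,0.015],
  ],
  dr=[
    [0,0,0],
    [0,0,0],
    [0,0,0],
    [0,0,0],
    [0,0,0],
  ],
  hand=[255,255,255,255,255],
)

```text
clock: 3.25
tool_pos: [0.4985, 0.0195, 0.1452]
orientation: [-180.0, -0.0, 170.0]
contact_force: [-0.8, -0.3, -0.4]
grip_width: 0.0009
```

```bash
cat > look.py <<'E'
from h import *
import cv2,sys
k=sys.argv[1]
go([.498,.021,.10],170);print(arm.sense()["clock"])
p,d=arm.snapshot("scene");np.savez("s_last.npz",p=p,d=d)
im=cv2.resize(p[120:250,160:310],None,fx=5,fy=4.6,interpolation=2)
cv2.imwrite(f"pics/look{k}.png",cv2.convertScaleAbs(im,alpha=1.5,beta=10)[:,:,::-1])
E
python3 look.py a
```

```text
from [0.4985 0.0195 0.1452] delta [0.0007 0.0014 0.0452] dr [-0.0002 -0.0005 -0.0004] F [-0.79 -0.26 -0.37]
3.25
```

View pics/looka.png

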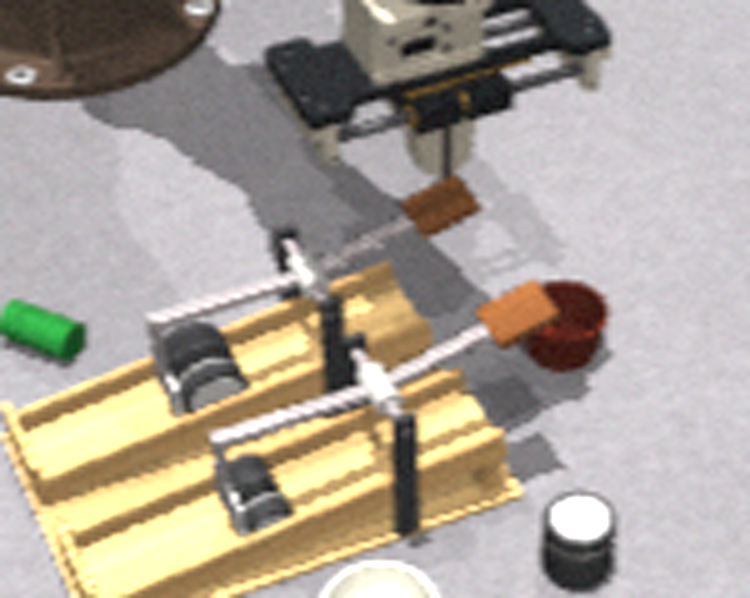

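The scene shows the fingertip at (447,170), just above the unmoved near paddle at (442,205). TCP z is 0.145 with no force, which confirms the 36 mm offset. I'll keep descending until contact.

Emit:
jog_arm(
  delta_pos=[
    [0,0.001,0.006],
    [0,0.001,0.012],
    [0,0.001,0.018],
    [0,0.001,0.024],
    [0,0.001,0.028],
    [0,0.001,0.028],
  ],
  dr=[
    [0,0,0],
    [0,0,0],
    [0,0,0],
    [0,0,0],
    [0,0,0],
    [0,0,0],
  ],
  hand=[255,255,255,255,255,255],
)

```text
clock: 3.9
tool_pos: [0.4984, 0.0204, 0.1168]
orientation: [-180.0, -0.1, 170.0]
contact_force: [0.1, -0.4, 0.2]
grip_width: 0.0006
```

Emit:
jog_arm(
  delta_pos=[
    [0,0,0.004],
    [0,0,0.008],
    [0,0,0.012],
    [0,0,0.016],
    [0,0,0.016],
  ],
  dr=[
    [0,0,0],
    [0,0,0],
    [0,0,0],
    [0,0,0],
    [0,0,0],
  ],
  hand=[255,255,255,255,255],
)

```text
clock: 4.4
tool_pos: [0.4987, 0.0204, 0.101]
orientation: [-180.0, -0.0, 170.0]
contact_force: [0.5, 0.2, -0.5]
grip_width: 0.0001
```

```bash
python3 look.py b
```

```text
from [0.4987 0.0204 0.101 ] delta [0.0008 0.0005 0.001 ] dr [-0.0003 -0.0005 -0.0003] F [ 0.53  0.22 -0.52]
4.4
```

View pics/lookb.png

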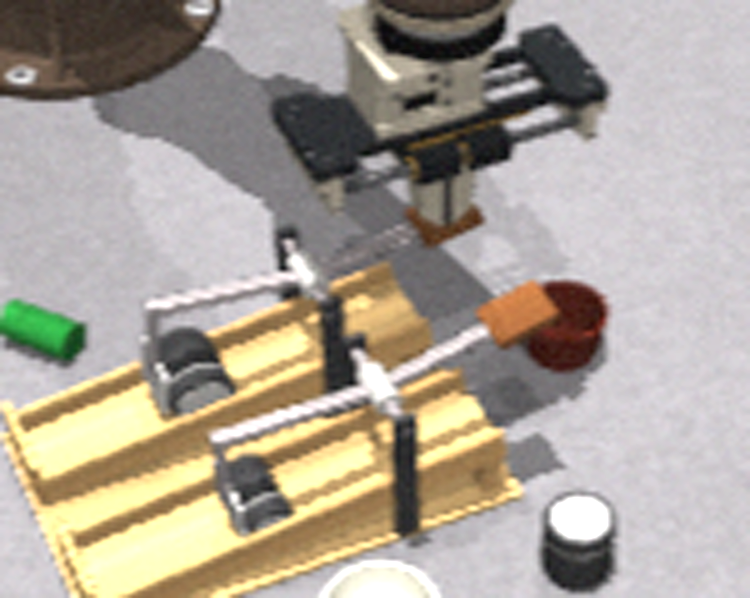

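The tip is now on the near paddle at (443,225) and the gate at (155,330) has started to lift. The far lever has not moved. I'll press on to just short of the stop.

Emit:
jog_arm(
  delta_pos=[
    [0,0,0.008],
    [0,0,0.016],
    [0,0,0.024],
    [0,0,0.031],
    [0,0,0.036],
    [0,0,0.037],
    [0,0,0.037],
    [0,0,0.037],
  ],
  dr=[
    [0,0,0],
    [0,0,0],
    [0,0,0],
    [0,0,0],
    [0,0,0],
    [0,0,0],
    [0,0,0],
    [0,0,0],
  ],
  hand=[255,255,255,255,255,255,255,255],
)

```text
clock: 5.25
tool_pos: [0.4989, 0.02, 0.0647]
orientation: [-180.0, 0.0, 170.0]
contact_force: [1.0, -1.4, 3.7]
grip_width: -0.0001
```

```bash
python3 look.py c
```

```text
from [0.4989 0.02   0.0647] delta [ 0.001   0.0008 -0.0353] dr [-0.0003  0.     -0.0008] F [ 1.04 -1.42  3.7 ]
5.25
```

View pics/lookc.png

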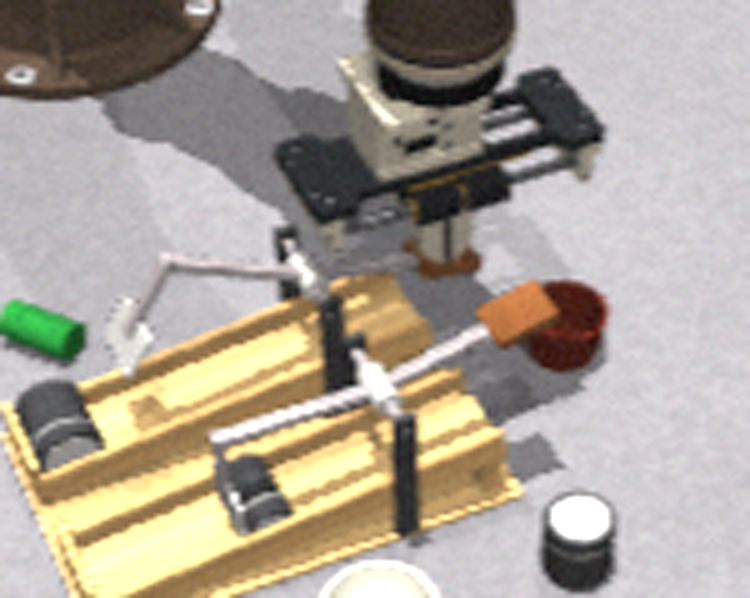

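The wide tin has rolled to the end stop at (60,425) and the gate is fully up at (130,335). I'll hold briefly so the tin settles, then let the lever up slowly.

Emit:
jog_arm(
  delta_pos=[
    [0,0,0],
    [0,0,0],
    [0,0,0],
    [0,0,0],
    [0,0,0],
    [0,0,-0.004],
    [0,0,-0.009],
    [0,0,-0.014],
    [0,0,-0.019],
    [0,0,-0.024],
    [0,0,-0.029],
    [0,0,-0.034],
  ],
  dr=[
    [0,0,0],
    [0,0,0],
    [0,0,0],
    [0,0,0],
    [0,0,0],
    [0,0,0],
    [0,0,0],
    [0,0,0],
    [0,0,0],
    [0,0,0],
    [0,0,0],
    [0,0,0],
  ],
  hand=[255,255,255,255,255,255,255,255,255,255,255,255],
)

```text
clock: 6.5
tool_pos: [0.4985, 0.0196, 0.0988]
orientation: [-179.9, -0.0, 169.9]
contact_force: [-0.1, -2.2, 0.5]
grip_width: 0.0002
```

Emit:
jog_arm(
  delta_pos=[
    [0,0,-0.005],
    [0,0,-0.01],
    [0,0,-0.015],
    [0,0,-0.02],
    [0,0,-0.025],
    [0,0,-0.035],
    [0,0,-0.05],
    [0,0,-0.07],
    [0,0,-0.09],
    [0,0,-0.11],
    [0,0,-0.12],
    [0,0,-0.12],
  ],
  dr=[
    [0,0,0],
    [0,0,0],
    [0,0,0],
    [0,0,0],
    [0,0,0],
    [0,0,0],
    [0,0,0],
    [0,0,0],
    [0,0,0],
    [0,0,0],
    [0,0,0],
    [0,0,0],
  ],
  hand=[255,255,255,255,255,255,255,255,255,255,255,255],
)

```text
clock: 7.7
tool_pos: [0.4997, 0.0206, 0.2199]
orientation: [179.9, 0.1, 170.0]
contact_force: [0.2, -0.2, 0.3]
grip_width: 0.0006
```

```bash
python3 look.py d
```

```text
from [0.4997 0.0206 0.2199] delta [ 2.100e-03 -1.000e-04  1.199e-01] dr [ 0.0012  0.0025 -0.0002] F [ 0.23 -0.2   0.3 ]
7.7
```

View pics/lookd.png

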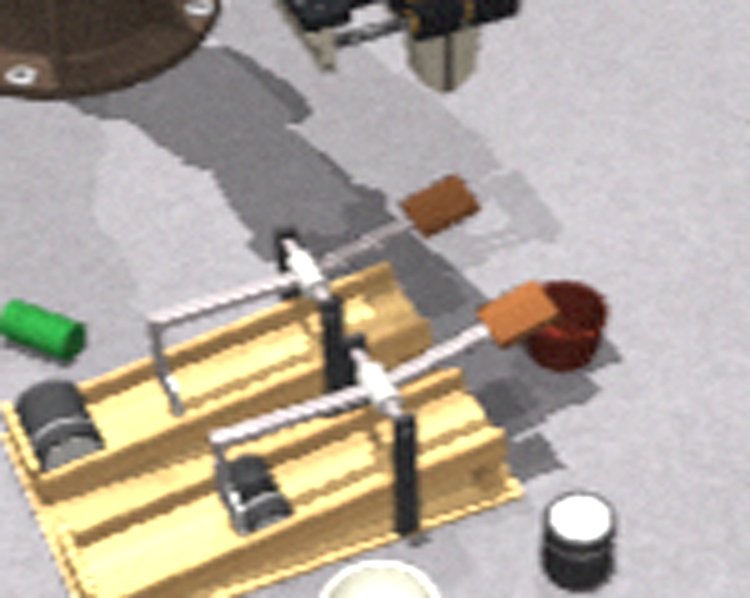

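The lever is back up with its paddle at (440,205), the gate is closed at (165,370), and the wide tin rests at the end stop at (60,425). The other lane is unchanged. I'll take the hand well clear, make a last check and hand in.

Emit:
jog_arm(
  delta_pos=[
    [0,0.02,-0.01],
    [0,0.05,-0.02],
    [0,0.08,-0.02],
    [0,0.11,-0.02],
    [0,0.13,-0.02],
    [0,0.14,-0.02],
    [0,0.14,-0.02],
    [0,0.14,-0.02],
    [0,0.14,-0.02],
  ],
  dr=[
    [0,0,0],
    [0,0,0],
    [0,0,0],
    [0,0,0],
    [0,0,0],
    [0,0,0],
    [0,0,0],
    [0,0,0],
    [0,0,0],
  ],
  hand=[255,255,255,255,255,255,255,255,255],
)

```text
clock: 8.65
tool_pos: [0.5232, 0.1567, 0.2384]
orientation: [-180.0, -0.0, 169.9]
contact_force: [0.8, -0.0, -0.0]
grip_width: 0.0005
```

Run:
```python
from h import *
import cv2
p,d=arm.snapshot("scene");cv2.imwrite("pics/final.png",p[:,:,::-1])
hsv=cv2.cvtColor(p,cv2.COLOR_RGB2HSV)
m=((hsv[...,0]>3)&(hsv[...,0]<14)&(hsv[...,1]>120)&(hsv[...,2]>60)).astype(np.uint8)
nn,l,s,ce=cv2.connectedComponentsWithStats(m)
for i in range(1,nn):
    u,v=ce[i]
    if s[i,4]>25 and 230<u<290 and 150<v<210: print(ce[i],pt("scene",u,v,np.median(d[l==i])))
df=np.abs(p.astype(int)-np.load("scene0.npz")["p"]).max(2); cv2.imwrite("pics/diff.png",np.clip(df*3,0,255).astype(np.uint8))
O=np.array([.533,-.0984]);xc=np.array([-.174,-.985]);yc=np.array([.985,-.174])
q=pt("scene",160+68/5,120+395/4.6,d[120+86,160+13]);print("wide tin surf chute",(q[:2]-O)@xc,(q[:2]-O)@yc,q[2]); print(arm.sense()["contact_force"],arm.sense()["clock"])
```

```text
[247.46086957 163.88695652] [0.49845085 0.02009703 0.1471175 ]
[263.42105263 187.60150376] [0.60709813 0.00202182 0.1466102 ]
wide tin surf chute 0.13902741154624135 -0.06633610856402751 0.055802327499675286
[-0.19581366 -0.22824666  0.44033606] 8.7
```

View pics/final.png

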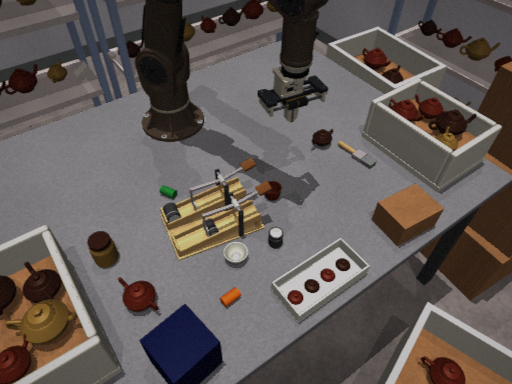

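View pics/diff.png

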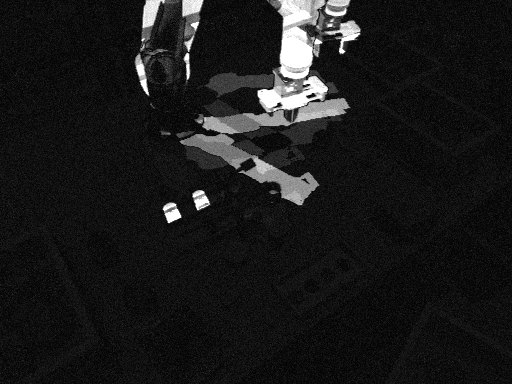

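The difference image shows changes only in the arm, its shadow, and the tin's old and new places at (201,200) and (172,212). Both paddles are back at their rest height, so I'm handing in.

```bash
python3 -c "
from workcell import arm
print(arm.hand_in())"
```

```text
the job is handed in; nothing more can be done
None
```

The wide tin was in the near lane, and it is now at its end stop with the gate closed behind it. I pressed the near paddle down with closed fingertips until the tin had rolled through. Then I let the lever up slowly, took the hand clear and handed in at about 8.7 s.

**Last checks:**
- **Levers:** the near paddle is back at its start position (0.498, 0.020, 0.147 m). The far paddle and the slim tin are as they were.
- **Wide tin:** it lies against the end stop in the scene image. I measured only one point on its surface, at chute x ≈ 0.139 m, which fits a tin resting there.
- **Surroundings:** comparing first and last images shows changes only in the arm, its shadow and the moved tin.
- **Forces:** the contact force readings stayed below about 4 N, and about 0 at the end.

**Disagreements:**
- **Fingertip position:** both cameras showed the fingertips about 36 mm behind the reported TCP. Contact came about that much lower than the TCP height alone suggested, so I descended in small steps and allowed for the offset.
- **Paddle position:** the wrist camera put the near paddle about 5 mm off the other two cameras in y, which was within the paddle's size.

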